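# Line up and bolt down the glass tray

## Task

The bolt hole in the glass tray's dark steel tongue is out of line with the hole in the aluminium beam beneath it. Take the tapered steel drift from the stand and push it down through both holes up to its collar so that they line up, then put it back upright where it hung in the stand. Then take the thick hex-headed bolt from the stand and lower it into the lined-up holes until its flange sits on the tongue, and let go.

Things in the scene. Friction and masses are not known exactly. Their poses are not given: they have to be found in the camera images.
- beam: Aluminium beam fixed on the counter, 80 mm wide, 45 mm high, from 50 mm before to 270 mm beyond its vertical 28 mm through hole along its own y axis. Origin on the hole's axis at counter level, z up. The tray's 8 mm dark steel tongue lies on it (top at 53 mm) and slides along the beam's y only, up to 16 mm either side of line, stiffly (4 N), staying where it is left.
- tray_hole (a point): Mouth centre of the 28 mm through hole in the tongue, 53 mm above the counter; starts 9 to 11.5 mm from the beam hole's axis towards the beam's +y. From 95 to 285 mm beyond it that way is the white tray, 200 mm wide, with four upturned glasses, tops 140 mm above the counter.
- drift: Round steel drift, 0.3 kg, upright, point down. Origin at its point, z up. 7 mm across there, tapering out to 25 mm at height 32, straight to 48; collar 36 mm across, 48 to 54; handle 24 mm across, 54 to 114. Hangs by the collar in a 28 mm hole of a dark stand (plate 270 x 64 x 8 mm, top 62 mm up, four holes in a row 64 mm apart); its x axis points along the row within 0.1 rad.
- bolt: Thick steel bolt, 0.25 kg, upright. Origin at its lower end, z up. Shank 20 mm across to height 48, foot chamfered to 12 mm; flange 38 mm across, 48 to 52; hex head 30 mm across flats (facing its y), 52 to 76. Hangs by the flange in the same stand, x along the row within 0.1 rad. Also there, in any order: a slim bolt (head 18 mm) and a taller wooden muddler. Seated, its lower end is at 5 mm.
Not all that is in view belongs to the job. What is shaped like the bolt but green or yellow is not meant. What is shaped like the drift but orange is not meant.

How it is judged:
By the outcome, as a careful person would: the job done as asked, in the order asked, and still so for the second after the job is handed in, with the robot touching nothing.
It also fails if it takes over 72 s, if anything falls off the work surface, if the arm or the gripper's body presses on something with over 40 N, if the wrist force passes 120 N, or if a joint passes its speed limit or range.

## Robot

A 6-joint arm with a two-finger parallel gripper is mounted at the origin on the work surface. World frame = base frame: x ahead of the robot, y to its left, z up, the work surface at z = 0. Lengths are in m, angles in rad, forces in N, time in s.
With the tool pointing down it reaches from about 0.3 to 0.85 m from the base axis. Payload 5.4 kg.
Tool frame: the origin (TCP) lies between the finger pads; the fingertips stand 8 mm ahead of it and the grasp point (between the pads) lies 11 mm behind it; z points along the fingers, y is the line along which they close (so a half turn about z gives the same grasp; the last joint's range is limited). The gripper opens to 85 mm and grips with 20 to 120 N. Pads are 22 mm wide; open, the fingers measure 114 mm over their backs; the gripper's body (76 mm by 85 mm) begins 54 mm behind the grasp point. The pads swing forward as they close: fully open they stand 13 mm farther back than shut.
Start: joints at [-1.453, 0.158, 1.597, -0, 1.386, -0.21], TCP at [0.185, -0.544, 0.239] pointing down, gripper open.
Joint ranges: [-2.91, 2.91], [-0.94, 2.29], [0.18, 2.7], [-1.29, 4.43], [0.17, 2.64], [-3, 3]. Speed limits (rad/s): [2.57, 2.57, 3.14, 3.14, 3.14, 3.14].

## Interface

Orientations are given as a unit quaternion [x, y, z, w].
In Python, from rig import telemetry, vision, job gives the robot as it stands.
- The arm moves only by the shell command python3 -m inch 'ROWS' [FORCE]. ROWS is text: rows parted by semicolons, each of 5 numbers parted by spaces: the shift along the tool's x, y, z in mm, then the turn about the tool's z in degrees, then the gripper command: -1 is fully open, 1 is shut, values between are in proportion. A call has 1 to 20 rows; each row shifts and turns the commanded pose from where the row before left it, along the tool's axes as they then stand; what a row does not reach is not made up. A row lasts 1/10 s, in which the tool goes at most 50 mm and 8.59 degrees, less where a joint would pass 70% of its speed; a pose out of reach is approached as far as the arm can. A call with a gripper value outside its range is refused whole. The fingers move at their own pace and stop on an object; FORCE is the grip in N (left out, the last holds). Time passes only in rows, so rows that do not move let the fingers close. It gives the time, the measured TCP pose, the force, the opening and the grip force at its end, in the units of the state.
- telemetry.state(): the state, without advancing time (a new reading comes with each control period).
- vision.snapshot(name): name is "scene" or "top"; returns the picture (420x560x3 uint8, red, green, blue); there is no depth.
- vision.camera_params(name): a dict with "fx", "fy", "cx", "cy" (pixels), "position" and "attitude" of the camera in the world. Camera axes: x right, y up, looking along -z (the intrinsics and any distortion apply to the point x, -y, -z); pixel columns grow to the right and rows downward; lengths in m; the calibration is good to about 2 mm. A picture is of the moment at which its call begins. camera_params takes no time and is no camera call.
- job.finish_job(): hands the job in; it is judged then, once.
The state is a dict: "time": time; "joint_positions": joint angles; "joint_vel": joint speeds; "tau": joint torques, N m; "tool_pos": TCP position; "ee_rot": TCP orientation; "ft_force": force on the tool from outside, world axes, zero at the start; "torque": the same for the moment, N m; "width": finger opening in m; "gripper_force": force on a finger pad.
Only numpy, scipy, OpenCV 4.12 (cv2) and the standard library are available. Lean on these libraries where they do the work, as an engineer would, in place of code of your own. Each camera call takes 0.05 s, during which the arm holds its last target. There are 200 camera calls.

## Working session

There is one attempt and no reset: what is moved stays moved. The work goes in short steps, Python scripts to look and compute and a shell command to move; the robot and the scene stay as the last step left them, time stands still between calls to the robot, and variables do not carry over. Pictures are saved under pics/ and viewed, at most 10 in all, crops included, and the job is handed in when it is done.

```bash
mkdir -p pics; ls
python3 - <<'E'
from rig import telemetry, vision, job
import cv2
for n in("scene","top"):
    print(n,vision.camera_params(n))
    cv2.imwrite(f"pics/{n}0.png",vision.snapshot(n)[:,:,::-1])
print(telemetry.state())
E
```

```text
pics
scene {'fx': 393.4059070570939, 'fy': 393.4059070570939, 'cx': 281.4018707859301, 'cy': 205.5492830482085, 'position': array([ 0.86787132, -0.2762764 ,  0.61823391]), 'attitude': array([0.25288741, 0.17113658, 0.53973618, 0.78450308])}
top {'fx': 544.6879651401008, 'fy': 544.6879651401008, 'cx': 278.68795638795933, 'cy': 201.19270029040803, 'position': array([ 0.36461317, -0.12709442,  1.06486397]), 'attitude': array([-0.0522131 ,  0.03598424,  0.714063  , -0.69720368])}
{'time': 0.1, 'joint_positions': array([-1.45308306e+00,  1.59013025e-01,  1.59810768e+00, -2.87274080e-06,
        1.38623071e+00, -2.10089042e-01]), 'joint_vel': array([ 0.00048635, -0.00137876, -0.00368335,  0.00039829,  0.00039213,
        0.00038501]), 'tau': array([-1.30255185e-04, -3.96991754e+01, -3.32338071e+01, -3.06153106e-04,
        4.18525364e-03, -1.91831873e-05]), 'tool_pos': array([ 0.18504937, -0.54384157,  0.2383995 ]), 'ee_rot': array([ 9.86597823e-01,  1.63168511e-01,  3.91919955e-05, -8.78506707e-04]), 'ft_force': array([-0.19196113, -1.38765174,  0.05079458]), 'torque': array([ 0.00709893,  0.02033638, -0.01553901]), 'gripper_force': 0.0, 'width': 0.08505206239789331}
```

View pics/scene0.png

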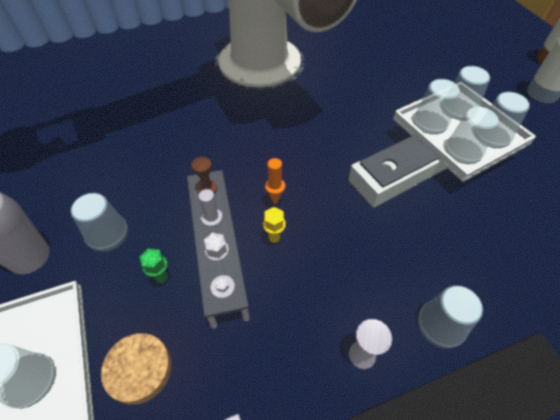

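View pics/top0.png

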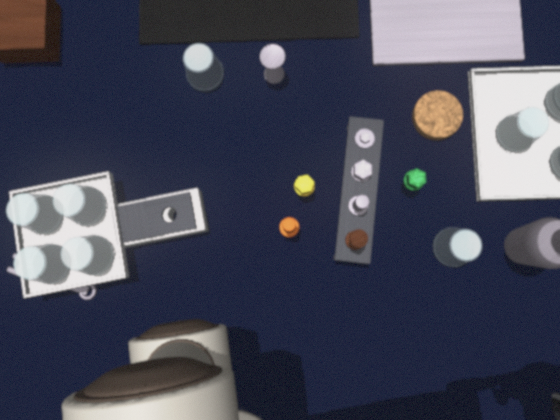

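The scene view shows the stand with, from the robot outwards, the muddler (203,168), drift (207,203), hex bolt (215,243) and slim bolt (222,287). The tongue hole is at (390,165). In the top view, the drift is at about (360,204), the bolt at (363,170) and the hole at (170,215). I'll enlarge these areas to get accurate pixels.

```bash
cat > h.py <<'E'
import numpy as np, cv2
from scipy.spatial.transform import Rotation as R
from rig import vision
def proj(n,P):
    c=vision.camera_params(n);p=(np.atleast_2d(P)-c['position'])@R.from_quat(c['attitude']).as_matrix()
    return np.c_[c['cx']+c['fx']*p[:,0]/-p[:,2], c['cy']-c['fy']*p[:,1]/-p[:,2]]
def ray(n,u,v):
    c=vision.camera_params(n);d=np.array([(u-c['cx'])/c['fx'],-(v-c['cy'])/c['fy'],-1])
    return c['position'],R.from_quat(c['attitude']).apply(d)
def onz(n,u,v,z):
    o,d=ray(n,u,v);return o+d*(z-o[2])/d[2]
def tri(uvs,uvt):
    o1,d1=ray('scene',*uvs);o2,d2=ray('top',*uvt)
    s=np.linalg.lstsq(np.c_[d1,-d2],o2-o1,rcond=None)[0]
    a,b=o1+s[0]*d1,o2+s[1]*d2
    return (a+b)/2,np.linalg.norm(a-b)
def crop(img,x0,y0,w,h,k):
    c=cv2.resize(img[y0:y0+h,x0:x0+w],None,fx=k,fy=k,interpolation=cv2.INTER_CUBIC)
    for i in range(0,w,10): cv2.line(c,(i*k,0),(i*k,12 if (x0+i)%50==0 else 5),(0,255,255),1)
    for i in range(0,h,10): cv2.line(c,(0,i*k),(12 if (y0+i)%50==0 else 5,i*k),(0,255,255),1)
    return c
E
python3 - <<'E'
from h import *
s=cv2.imread('pics/scene0.png');t=cv2.imread('pics/top0.png')
s=np.uint8(255*(s/255.)**.6);t=np.uint8(255*(t/255.)**.6)
cv2.imwrite('pics/a.png',np.hstack([crop(s,180,150,80,150,4),crop(t,320,110,80,150,4)]))
cv2.imwrite('pics/b.png',np.hstack([crop(s,345,120,100,90,4),crop(t,115,175,100,90,4)]))
E
```

```text
(no output)
```

View pics/a.png

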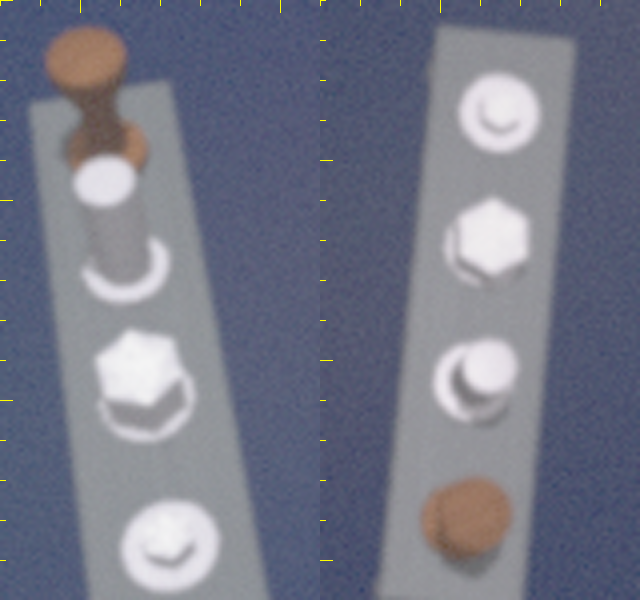

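View pics/b.png

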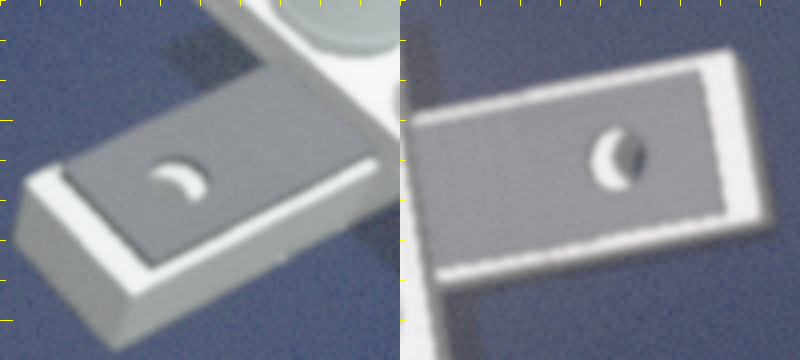

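Enlarged crops, converted to full-picture pixels (scene / top):

| Feature | Scene | Top |
|---|---|---|
| Drift handle top | (206,195) | (362,201) |
| Hex head top | (214.6,242) | (363,169) |
| Tongue hole mouth | (389,165) | (169,214) |
| Beam end corners | (351,165), (378,192) | (198.5,187.5), (205.5,229.5) |

The beam hole's sunlit crescent also shows that the holes are out of line.

```bash
cat > m.py <<'E'
from h import *
from scipy.optimize import least_squares
S=lambda x,y,x0,y0:((x-1.5)/4+x0,(y-1.5)/4+y0)
it={'drift':((105,181),(491-320,366)),'bolt':((140,369),(494-320,237)),'muddler':((87,58),(471-320,516)),
 'slimflange':((170,546),(500-320,113)),'drift_collar':((125,260),(475-320,381))}
for k,(a,b) in it.items():
    print(k,*[np.round(q*1000,1) for q in tri(S(*a,180,150),S(*b,320,110))])
bi={'hole':((178,182),(618-400,159)),'endA':((135,292),(735-400,52)),'endB':((27,182),(762-400,222))}
print(S(735-400,52,115,175))
for k,(a,b) in bi.items():
    print(k,*[np.round(q*1000,1) for q in tri(S(*a,345,120),S(*b,115,175))])
# stand corners in top view at z=62
for c in [(437,26),(575,37)]: print(onz('top',*S(c[0]-320,c[1],320,110),.062)*1000)
E
python3 m.py
```

```text
drift [ 479.1 -251.4  126.3] 0.5
bolt [ 542.7 -260.2   88.1] 0.7
muddler [ 414.4 -241.2  126.2] 1.5
slimflange [ 606.1 -269.1   62.9] 0.2
drift_collar [ 479.1 -251.3   71.2] 0.2
(198.375, 187.625)
hole [472.5 101.6  47.3] 1.1
endA [523.1  47.8  46.7] 2.6
endB [442.   35.6  41.5] 1.0
[ 649.0974588  -241.50279699   62.        ]
[ 641.87702718 -306.04005401   62.        ]
```

```bash
cat > fit.py <<'E'
from m import *
sc=lambda x,y:S(x,y,345,120); tp=lambda x,y:S(x-400,y,115,175)
obs=[('scene',(.04,-.05,.045),sc(135,292)),('scene',(-.04,-.05,.045),sc(27,182)),('scene',(.04,-.05,0),sc(115,350)),('scene',(-.04,-.05,0),sc(17,240)),
('top',(.04,-.05,.045),tp(736,51)),('top',(-.04,-.05,.045),tp(763,222)),('scene',(0,'d',.053),sc(178,182)),('top',(0,'d',.053),tp(618.5,159))]
lin=[('scene',.04,sc(377,164),4),('top',.04,tp(415,121),5),('top',-.04,tp(438,280),6)]
def world(p,q): 
    c,s=np.cos(p[2]),np.sin(p[2]); x,y,z=q
    return [p[0]+c*x-s*y,p[1]+s*x+c*y,z]
def res(p):
    r=[]
    for n,q,uv in obs:
        q=[p[3] if v=='d' else v for v in q]; r+=list(proj(n,world(p,q))[0]-uv)
    for n,x,uv,i in lin: r+=list(proj(n,world(p,(x,p[i],.045)))[0]-uv)
    return np.array(r)
f=least_squares(res,[.475,.091,.146,.0107,.05,.07,.07],x_scale=.01,loss='soft_l1')
p=f.x;print(np.round(p,4));print(np.round(res(p).reshape(-1,2),2).tolist())
print('hole',world(p,(0,p[3],.053)))
E
python3 fit.py | tail -3
python3 - <<'E'
from rig import telemetry as t
import numpy as np
from scipy.spatial.transform import Rotation as R
M=R.from_quat(t.state()['ee_rot']).as_matrix();print(M.round(4))
E
```

```text
[0.4745 0.091  0.1796 0.009  0.1031 0.1035 0.1052]
[[-0.47, 0.3], [0.04, -0.31], [-0.23, -0.02], [-0.77, -0.05], [-1.27, 0.26], [-0.3, -1.33], [0.23, -1.59], [0.47, -0.39], [0.07, 0.13], [-0.14, -0.93], [0.13, 0.85]]
hole [np.float64(0.4728739248769372), np.float64(0.09976481189017326), 0.053]
[[ 9.468e-01  3.220e-01 -2.000e-04]
 [ 3.220e-01 -9.468e-01  1.700e-03]
 [ 4.000e-04 -1.700e-03 -1.000e+00]]
```

Beam hole is at about (474.5, 91), yaw 0.17, with the tongue hole about 10 mm beyond it. The drift is at (479.1, -251.4) and the bolt at (542.7, -260.2). Spacing and heights agree with the text. I'm moving above the drift.

```bash
python3 -m inch '0 0 0 6.7 -1; 0 0 0 6.7 -1; 0 0 0 6.7 -1; 0 0 0 6.6 -1; 25 -33 0 0 -1; 25 -33 0 0 -1; 25 -33 0 0 -1; 25 -33 0 0 -1; 25 -33 0 0 -1; 25 -33 0 0 -1; 25 -33 0 0 -1; 25 -33 0 0 -1; 25 -33 0 0 -1; 25 -33 0 0 -1; 0 0 0 0 -1; 0 0 0 0 -1' 40
cat > st.py <<'E'
# usage: st.py X Y [Z] [yawdeg]: shift in tool axes (mm) from the present TCP to the target
import sys; from h import *; from rig import telemetry
s=telemetry.state();M=R.from_quat(s['ee_rot']).as_matrix();p=s['tool_pos']*1000
a=[float(v) for v in sys.argv[1:]]
print('t',s['time'],'p',p.round(1),'yaw',np.degrees(np.arctan2(M[1,0],M[0,0])).round(2),'tilt',M[:2,2].round(4),'F',s['ft_force'].round(1),'T',s['torque'].round(2),'w',round(s['width'],4),'g',round(s['gripper_force'],1),'j6',s['joint_positions'][5].round(2))
if a: print('shift',(M.T@(np.array([a[0],a[1],a[2] if len(a)>2 else p[2]])-p)).round(1))
E
python3 st.py 479.1 -251.4 105
```

```text
time: 1.7
tool_pos: [0.4782, -0.2514, 0.2388]
ee_rot: [0.998, -0.068, -0.001, -0.0]
ft_force: [-0.3, -1.1, 0.3]
width: 0.0855
gripper_force: 0.0
t 1.7 p [ 478.2 -251.4  238.8] yaw -7.8 tilt [-0.0012  0.0003] F [-0.3 -1.1  0.3] T [ 0.06 -0.    0.04] w 0.0855 g 0.0 j6 1.0
shift [ 1.100e+00 -1.000e-01  1.338e+02]
```

```bash
python3 -m inch '1 0 30 0 -1; 0 0 30 0 -1; 0 0 30 0 -1; 0 0 30 0 -1; 0 0 18.8 0 -1; 0 0 0 0 1; 0 0 0 0 1; 0 0 0 0 1; 0 0 0 0 1; 0 0 0 0 1; 0 0 0 0 1; 0 0 0 0 1; 0 0 0 0 1' 60; python3 st.py 479.1 -251.4 100
```

```text
time: 3.0
tool_pos: [0.48, -0.2527, 0.102]
ee_rot: [0.998, -0.069, 0.001, 0.001]
ft_force: [-1.3, 1.3, 5.9]
width: 0.0224
gripper_force: 58.4
t 3.0 p [ 480.  -252.7  102. ] yaw -7.9 tilt [ 0.0017 -0.0018] F [-1.3  1.3  5.9] T [ 0.08  0.16 -0.  ] w 0.0224 g 58.4 j6 1.0
shift [-1.1 -1.2  2. ]
```

```bash
python3 -m inch '0 0 -10 0 1; 0 0 -25 0 1; 0 0 -40 0 1; 0 0 -40 0 1; 0 0 -15 -5.9 1; 0 0 0 -5.9 1; 0 0 0 -5.9 1; 5 -34 0 0 1; 5 -34 0 0 1; 5 -34 0 0 1; 5 -34 0 0 1; 5 -34 0 0 1; 5 -34 0 0 1; 5 -34 0 0 1; 5 -34 0 0 1; 5 -34 0 0 1; 5 -34 0 0 1; 0 0 0 0 1; 0 0 0 0 1'; python3 st.py 473.7 95.5 150
python3 - <<'E'
from h import *
s=cv2.cvtColor(vision.snapshot('scene'),cv2.COLOR_RGB2BGR);t=cv2.cvtColor(vision.snapshot('top'),cv2.COLOR_RGB2BGR)
s=np.uint8(255*(s/255.)**.6)
cv2.imwrite('pics/c.png',np.hstack([crop(s,330,60,120,150,4)]))
E
```

```text
time: 4.9
tool_pos: [0.4701, 0.0918, 0.2302]
ee_rot: [0.996, 0.086, -0.001, 0.0]
ft_force: [-0.6, -0.9, -3.3]
width: 0.0228
gripper_force: 60.1
t 4.9 p [470.1  91.8 230.2] yaw 9.89 tilt [-0.001  -0.0006] F [-0.6 -0.9 -3.3] T [-0.03  0.05 -0.01] w 0.0228 g 60.1 j6 1.34
shift [ 4.3 -3.1 80.2]
```

View pics/c.png

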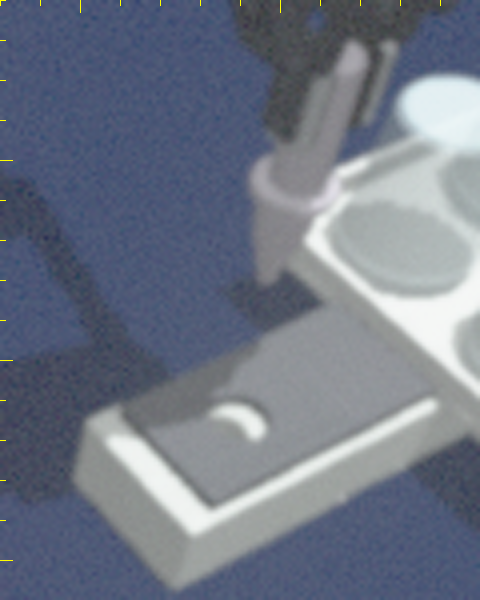

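The drift is held and hangs above the beam: tip at full-picture pixel (396.4,129.6), collar at (403,95.5). I'll check that it is upright against the projection.

Run:
```python
from h import *
for z in (.142,.193,.256): print(z,proj('scene',[.4701,.0918,z]).round(1))
o=np.array([.4701,.0918])
for uv,z in (((396.4,129.6),.142),((402.9,95.4),.193)): print(onz('scene',*uv,z)*1000)
```

```text
0.142 [[396.2 129.3]]
0.193 [[403.8 106.1]]
0.256 [[414.7  72.9]]
[470.9365302   91.65899505 142.        ]
[446.40748012 104.45175118 193.        ]
```

Tip and collar pixels match the projection, so it is upright, with the tip within 1 mm. Lowering to just above the lens of the holes.

```bash
python3 -m inch '4.3 -3 20 0 1; 0 0 25 0 1; 0 0 25 0 1; 0 0 8 0 1; 0 0 0 0 1; 0 0 0 0 1'; python3 st.py 473.7 95.5 127
python3 -m inch '0 0 8 0 1; 0 0 6 0 1; 0 0 6 0 1; 0 0 5 0 1; 0 0 0 0 1'; python3 st.py 474.5 91 93
```

```text
time: 5.6
tool_pos: [0.4753, 0.0946, 0.1537]
ee_rot: [0.996, 0.085, 0.001, 0.0]
ft_force: [0.5, -0.2, -2.9]
width: 0.0222
gripper_force: 60.0
t 5.6 p [475.3  94.6 153.7] yaw 9.73 tilt [ 0.0019 -0.0002] F [ 0.5 -0.2 -2.9] T [-0.02 -0.04  0.04] w 0.0222 g 60.0 j6 1.35
shift [-1.5 -1.2 26.7]
time: 6.1
tool_pos: [0.4737, 0.0952, 0.1265]
ee_rot: [0.996, 0.085, -0.001, -0.0]
ft_force: [0.3, -0.4, -2.8]
width: 0.0224
gripper_force: 60.0
t 6.1 p [473.7  95.2 126.5] yaw 9.79 tilt [-0.002   0.0001] F [ 0.3 -0.4 -2.8] T [-0.01  0.   -0.01] w 0.0224 g 60.0 j6 1.35
shift [ 0.2  4.3 33.5]
```

No contact with the tip about 14 mm in, so it entered both holes. Continuing down while easing towards the beam axis.

```bash
python3 -m inch '0 .7 2 0 1; 0 .7 2 0 1; 0 .7 2 0 1; 0 .7 2 0 1; 0 .7 2 0 1; 0 .7 2 0 1; 0 0 0 0 1'; python3 st.py 474.5 91 93
```

```text
time: 6.8
tool_pos: [0.4752, 0.0909, 0.1152]
ee_rot: [0.996, 0.085, 0.0, -0.0]
ft_force: [-0.5, 4.1, -1.6]
width: 0.0226
gripper_force: 60.7
t 6.8 p [475.2  90.9 115.2] yaw 9.78 tilt [0.0002 0.    ] F [-0.5  4.1 -1.6] T [ 0.89 -0.12 -0.  ] w 0.0226 g 60.7 j6 1.34
shift [-0.7 -0.2 22.2]
```

The tongue is resisting with about 4 N, so it is being pushed as planned.

```bash
python3 -m inch '0 0 2 0 1; 0 0 2 0 1; 0 0 2 0 1; 0 0 2 0 1; 0 0 0 0 1'; python3 st.py 474.5 91 93
```

```text
time: 7.3
tool_pos: [0.4749, 0.091, 0.1069]
ee_rot: [0.996, 0.085, -0.0, -0.0]
ft_force: [0.8, 3.6, -2.8]
width: 0.0224
gripper_force: 60.6
t 7.3 p [474.9  91.  106.9] yaw 9.78 tilt [-0.0004  0.0001] F [ 0.8  3.6 -2.8] T [ 0.91 -0.32  0.  ] w 0.0224 g 60.6 j6 1.34
shift [-0.4 -0.  13.9]
```

```bash
python3 -m inch '0 0 2 0 1; 0 0 2 0 1; 0 0 2 0 1; 0 0 0 0 1'; python3 st.py 474.5 91 93
```

```text
time: 7.7
tool_pos: [0.4749, 0.091, 0.101]
ee_rot: [0.996, 0.085, -0.0, -0.0]
ft_force: [0.1, 3.2, -3.7]
width: 0.0227
gripper_force: 60.6
t 7.7 p [474.9  91.  101. ] yaw 9.78 tilt [-0.0006 -0.    ] F [ 0.1  3.2 -3.7] T [ 0.79 -0.13 -0.03] w 0.0227 g 60.6 j6 1.34
shift [-0.4 -0.1  8. ]
```

```bash
python3 -m inch '0 0 2 0 1; 0 0 2 0 1; 0 0 2 0 1; 0 0 1 0 1; 0 0 0 0 1'; python3 st.py 474.5 91 93
python3 -m inch '0 0 1 0 1;0 0 1 0 1; 0 0 1 0 1; 0 0 0 0 1'; python3 st.py 474.5 91 93
```

```text
time: 8.2
tool_pos: [0.475, 0.091, 0.0942]
ee_rot: [0.996, 0.085, -0.0, -0.0]
ft_force: [0.7, 4.3, -2.8]
width: 0.0227
gripper_force: 60.6
t 8.2 p [475.   91.   94.2] yaw 9.78 tilt [-0.0003 -0.    ] F [ 0.7  4.3 -2.8] T [ 0.8  -0.09 -0.03] w 0.0227 g 60.6 j6 1.34
shift [-0.5 -0.1  1.2]
time: 8.6
tool_pos: [0.4756, 0.0907, 0.0931]
ee_rot: [0.996, 0.085, 0.0, 0.0]
ft_force: [-4.3, 3.8, 10.6]
width: 0.0221
gripper_force: 61.9
t 8.6 p [475.6  90.7  93.1] yaw 9.81 tilt [ 0.0003 -0.001 ] F [-4.3  3.8 10.6] T [ 0.43  0.94 -0.01] w 0.0221 g 61.9 j6 1.34
shift [-1.1 -0.5  0.1]
```

The collar is seated: +10.6 N upward, with TCP z of 93.1 as expected. The tongue rests on the drift's +y flank, about 1.5 mm off centre, so I'll ease further along -y until the beam hole's wall responds.

```bash
for i in 1; do python3 -m inch '0 .4 -1.5 0 1; 0 0 0 0 1'; done; python3 st.py
python3 -m inch '0 .4 0 0 1; 0 0 0 0 1' >/dev/null; python3 st.py
python3 -m inch '0 .4 0 0 1; 0 0 0 0 1'>/dev/null; python3 st.py
python3 -m inch '0 .4 0 0 1; 0 0 0 0 1'>/dev/null; python3 st.py
```

```text
time: 8.8
tool_pos: [0.4753, 0.0905, 0.0932]
ee_rot: [0.996, 0.085, 0.0, 0.0]
ft_force: [-1.1, 3.9, 2.0]
width: 0.0222
gripper_force: 60.3
t 8.8 p [475.3  90.5  93.2] yaw 9.78 tilt [ 0.0004 -0.0002] F [-1.1  3.9  2. ] T [0.66 0.22 0.01] w 0.0222 g 60.3 j6 1.34
t 9.0 p [475.4  90.2  93.2] yaw 9.78 tilt [ 0.0003 -0.0001] F [-1.2  3.1  3. ] T [ 0.72  0.31 -0.03] w 0.0224 g 60.4 j6 1.34
t 9.2 p [475.5  89.7  93.2] yaw 9.78 tilt [ 0.0003 -0.0001] F [-1.3  4.7  3.2] T [ 0.7   0.31 -0.03] w 0.0228 g 60.5 j6 1.34
t 9.4 p [475.6  89.5  93.2] yaw 9.78 tilt [0.0003 0.0001] F [-0.8  4.4  4.8] T [ 0.79  0.31 -0.07] w 0.0224 g 60.6 j6 1.34
```

```bash
python3 -m inch '0 .4 0 0 1; 0 0 0 0 1' >/dev/null; python3 st.py
python3 -m inch '0 .4 0 0 1; 0 0 0 0 1'>/dev/null; python3 st.py
```

```text
t 9.6 p [475.6  89.3  93.2] yaw 9.77 tilt [0.0002 0.0007] F [-2.3  4.8  5.1] T [ 1.06  0.34 -0.03] w 0.0229 g 60.9 j6 1.33
t 9.8 p [475.6  89.2  93.2] yaw 9.76 tilt [0.0002 0.0014] F [-2.7  6.   4.9] T [ 1.25  0.37 -0.02] w 0.0227 g 61.1 j6 1.33
```

Side force and moment rise at y = 89.2, so that is the wall. The beam axis is then at y ≈ 90.7 and the tongue is now centred on it. Backing off and lifting out.

```bash
python3 -m inch '0 -1.8 0 0 1; 0 0 -5 0 1; 0 0 -10 0 1; 0 0 -20 0 1; 0 0 -30 0 1; 0 0 -40 0 1; 0 0 -32 0 1;0 0 0 5.9 1; 0 0 0 5.9 1; 0 0 0 5.9 1; 0 0 0 0 1'; python3 st.py 479.8 -252.5 180
```

```text
time: 10.9
tool_pos: [0.4749, 0.09, 0.2301]
ee_rot: [0.998, -0.069, -0.0, 0.0]
ft_force: [1.1, 0.1, -3.5]
width: 0.0221
gripper_force: 60.2
t 10.9 p [474.9  90.  230.1] yaw -7.95 tilt [-0.0006 -0.0009] F [ 1.1  0.1 -3.5] T [ 0.02 -0.03 -0.01] w 0.0221 g 60.2 j6 1.65
shift [ 52.2 338.4  50.4]
```

```bash
python3 -m inch '5.2 34 0 0 1; 5.2 34 0 0 1; 5.2 34 0 0 1; 5.2 34 0 0 1; 5.2 34 0 0 1; 5.2 34 0 0 1; 5.2 34 0 0 1; 5.2 34 0 0 1; 5.2 34 0 0 1; 5.2 32 0 0 1; 0 0 20 0 1; 0 0 20 0 1; 0 0 0 0 1; 0 0 0 0 1; 0 0 0 0 1'; python3 st.py 479.8 -252.5 155
python3 - <<'E'
from h import *
s=cv2.cvtColor(vision.snapshot('scene'),cv2.COLOR_RGB2BGR);t=cv2.cvtColor(vision.snapshot('top'),cv2.COLOR_RGB2BGR)
s=np.uint8(255*(s/255.)**.6);t=np.uint8(255*(t/255.)**.6)
a=crop(s,170,100,90,140,4);b=crop(t,130,180,80,70,4)
b=cv2.copyMakeBorder(b,0,a.shape[0]-b.shape[0],0,0,cv2.BORDER_CONSTANT)
cv2.imwrite('pics/d.png',np.hstack([a,b]))
E
```

```text
time: 12.4
tool_pos: [0.4807, -0.2519, 0.1914]
ee_rot: [0.998, -0.068, 0.001, 0.001]
ft_force: [0.3, 0.4, -2.8]
width: 0.0225
gripper_force: 60.2
t 12.4 p [ 480.7 -251.9  191.4] yaw -7.85 tilt [ 0.0015 -0.0016] F [ 0.3  0.4 -2.8] T [-0.    0.02  0.06] w 0.0225 g 60.2 j6 1.0
shift [-0.9  0.7 36.4]
```

View pics/d.png

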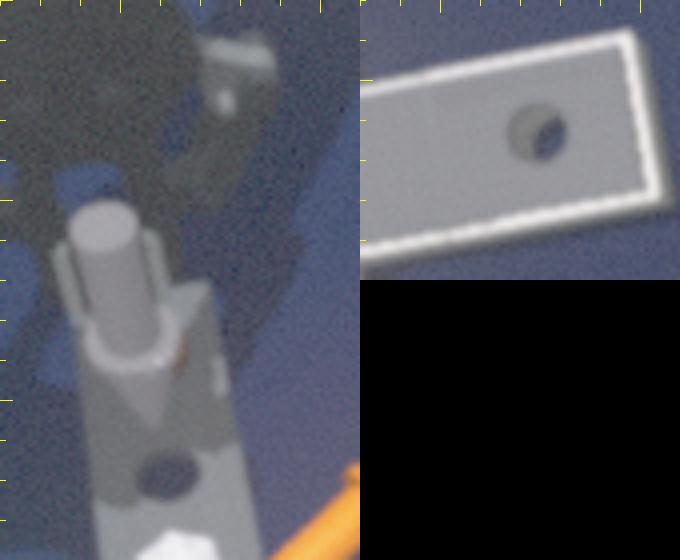

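The left panel shows the drift upright over its empty stand hole, hole centre at (211.6,218). On the right the tongue hole is now lined up, with no beam showing. There is also an unexpected orange-yellow shape near (255,225), so I need a full view.

Run:
```python
from h import *
s=cv2.cvtColor(vision.snapshot('scene'),cv2.COLOR_RGB2BGR)
cv2.imwrite('pics/e.png',np.uint8(255*(s/255.)**.7))
cv2.imwrite('pics/etop.png',cv2.cvtColor(vision.snapshot('top'),cv2.COLOR_RGB2BGR))
print(onz('scene',211.6,218.1,.062)*1000)
```

```text
[ 479.91098568 -251.4347947    62.        ]
```

View pics/e.png

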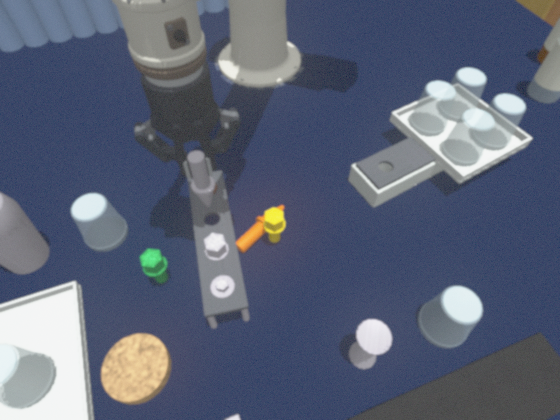

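The scene shows the orange look-alike drift now lying on the counter between the stand and the yellow bolt, around (262,228). It's a distractor, still on the surface, and at most 36 mm high it is clear of the gripper's path. The tongue is lined up. Hole centre is (479.9, -251.4), so I'm lowering the drift into it.

```bash
python3 -m inch '-.7 0 15 0 1; 0 0 20 0 1; 0 0 10 0 1; 0 0 8 0 1; 0 0 6 0 1; 0 0 0 0 1'; python3 st.py 480 -252 104
python3 -m inch '0 0 5 0 1; 0 0 5 0 1; 0 0 5 0 1; 0 0 5 0 1; 0 0 0 0 1'; python3 st.py 480 -252 102
```

```text
time: 13.2
tool_pos: [0.4791, -0.2512, 0.1302]
ee_rot: [0.998, -0.069, -0.001, -0.0]
ft_force: [0.2, 0.4, -3.2]
width: 0.0227
gripper_force: 60.4
t 13.2 p [ 479.1 -251.2  130.2] yaw -7.92 tilt [-0.001   0.0009] F [ 0.2  0.4 -3.2] T [0.   0.01 0.01] w 0.0227 g 60.4 j6 1.0
shift [ 1.   0.7 26.2]
time: 13.7
tool_pos: [0.4789, -0.251, 0.11]
ee_rot: [0.998, -0.069, -0.001, -0.001]
ft_force: [-0.2, 0.3, -3.3]
width: 0.0226
gripper_force: 60.4
t 13.7 p [ 478.9 -251.   110. ] yaw -7.92 tilt [-0.0014  0.0012] F [-0.2  0.3 -3.3] T [-0.05  0.03  0.  ] w 0.0226 g 60.4 j6 1.0
shift [1.2 0.9 8. ]
```

```bash
python3 -m inch '.5 .4 4 0 1; 0 0 3 0 1; 0 0 1 0 1; 0 0 0 0 1'; python3 st.py 480 -252 102
```

```text
time: 14.1
tool_pos: [0.4798, -0.2518, 0.1028]
ee_rot: [0.998, -0.069, -0.0, -0.0]
ft_force: [-0.1, 0.6, -3.7]
width: 0.0224
gripper_force: 60.4
t 14.1 p [ 479.8 -251.8  102.8] yaw -7.92 tilt [-0.0003  0.0003] F [-0.1  0.6 -3.7] T [ 0.   -0.    0.02] w 0.0224 g 60.4 j6 1.0
shift [0.2 0.2 0.8]
```

```bash
python3 -m inch '0 0 1 0 1; 0 0 .6 0 1; 0 0 0 0 1'; python3 st.py
python3 -m inch '0 0 0 0 0.3; 0 0 0 0 -1; 0 0 0 0 -1; 0 0 0 0 -1; 0 0 0 0 -1;0 0 0 0 -1; 0 0 -20 0 -1; 0 0 -30 0 -1; 0 0 -30 0 -1; 0 0 0 0 -1; 0 0 0 0 -1'; python3 st.py 542.7 -260.2 120
```

```text
time: 14.4
tool_pos: [0.4802, -0.2521, 0.1022]
ee_rot: [0.998, -0.069, 0.0, 0.0]
ft_force: [-1.2, 2.0, 2.4]
width: 0.0227
gripper_force: 60.8
t 14.4 p [ 480.2 -252.1  102.2] yaw -7.92 tilt [ 0.0006 -0.0004] F [-1.2  2.   2.4] T [ 0.22  0.19 -0.  ] w 0.0227 g 60.8 j6 1.0
time: 15.5
tool_pos: [0.4802, -0.2521, 0.1819]
ee_rot: [0.998, -0.069, 0.001, 0.0]
ft_force: [-0.1, -0.5, -0.3]
width: 0.0854
gripper_force: 0.0
t 15.5 p [ 480.2 -252.1  181.9] yaw -7.92 tilt [ 0.0011 -0.0009] F [-0.1 -0.5 -0.3] T [ 0.05 -0.01 -0.02] w 0.0854 g 0.0 j6 1.0
shift [62.9 -0.7 62. ]
```

Drift seated and released. Next, the bolt.

```bash
python3 -m inch '32 -.4 0 0 -1; 31 -.3 0 0 -1; 0 0 0 0 -1; 0 0 30 0 -1; 0 0 30 0 -1; 0 0 25 0 -1; 0 0 0 0 -1' 60; python3 st.py 542.7 -260.2 77
```

```text
time: 16.2
tool_pos: [0.5384, -0.2572, 0.0906]
ee_rot: [0.998, -0.069, -0.005, -0.003]
ft_force: [-0.0, 1.8, 0.1]
width: 0.0855
gripper_force: 0.0
t 16.2 p [ 538.4 -257.2   90.6] yaw -7.92 tilt [-0.0093  0.0068] F [-0.   1.8  0.1] T [ 0.03 -0.04  0.01] w 0.0855 g 0.0 j6 1.06
shift [ 4.8  2.4 13.6]
```

Run:
```python
from h import *
s=cv2.cvtColor(vision.snapshot('scene'),cv2.COLOR_RGB2BGR)
s=np.uint8(255*(s/255.)**.6)
cv2.imwrite('pics/f.png',crop(s,150,110,140,150,4))
```

```text
(no output)
```

View pics/f.png

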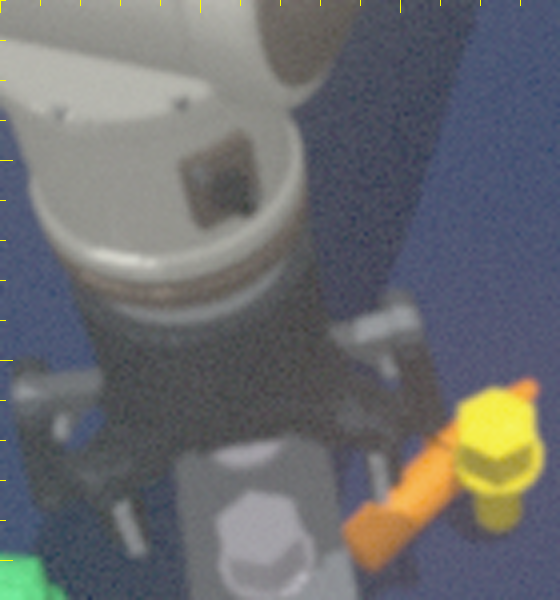

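The fingers straddle the hex head, at crop (262,535) → (215,243). The left pad is clear and the right pad is above the lying orange piece. The arm was still settling, so I'll re-read.

```bash
python3 -m inch '0 0 0 0 -1'>/dev/null; python3 st.py 542.7 -260.2 78
```

```text
t 16.35 p [ 542.5 -260.1   97.2] yaw -7.92 tilt [ 0.0005 -0.0005] F [ 0.5 -1.2  0.6] T [-0.03 -0.02  0.01] w 0.0851 g 0.0 j6 1.06
shift [ 0.2  0.  19.2]
```

```bash
python3 -m inch '0 0 10 0 -1; 0 0 8 0 -1; 0 0 1 0 -1; 0 0 0 0 1; 0 0 0 0 1; 0 0 0 0 1; 0 0 0 0 1; 0 0 0 0 1; 0 0 0 0 1; 0 0 0 0 1' 60; python3 st.py
```

```text
time: 17.35
tool_pos: [0.5429, -0.2602, 0.0781]
ee_rot: [0.998, -0.069, 0.001, 0.0]
ft_force: [-0.8, 0.0, 4.3]
width: 0.0288
gripper_force: 60.0
t 17.35 p [ 542.9 -260.2   78.1] yaw -7.92 tilt [ 0.0011 -0.0007] F [-0.8  0.   4.3] T [ 0.13 -0.01 -0.01] w 0.0288 g 60.0 j6 1.06
```

```bash
python3 -m inch '0 0 -12 0 1; 0 0 -30 0 1; 0 0 -45 0 1; 0 0 -45 0 1; -11.5 -33.8 0 0 1; -11.5 -33.8 0 0 1; -11.5 -33.8 0 0 1; -11.5 -33.8 0 0 1; -11.5 -33.8 0 0 1; -11.5 -33.8 0 0 1; -11.5 -33.8 0 0 1; -11.5 -33.8 0 0 1; -11.5 -33.8 0 0 1; -11.5 -33.8 0 0 1; 0 0 0 0 1; 0 0 30 0 1; 0 0 30 0 1; 0 0 0 0 1; 0 0 0 0 1'; python3 st.py 475.2 90.7 125
python3 - <<'E'
from h import *
s=cv2.cvtColor(vision.snapshot('scene'),cv2.COLOR_RGB2BGR)
s=np.uint8(255*(s/255.)**.6)
cv2.imwrite('pics/g.png',crop(s,330,60,120,150,4))
E
```

```text
time: 19.25
tool_pos: [0.4748, 0.0903, 0.1495]
ee_rot: [0.998, -0.069, -0.001, 0.0]
ft_force: [0.4, 0.5, -2.2]
width: 0.0292
gripper_force: 60.0
t 19.25 p [474.8  90.3 149.5] yaw -7.95 tilt [-0.0014 -0.0001] F [ 0.4  0.5 -2.2] T [ 0.05 -0.01  0.02] w 0.0292 g 60.0 j6 1.65
shift [ 0.4 -0.5 24.5]
```

View pics/g.png

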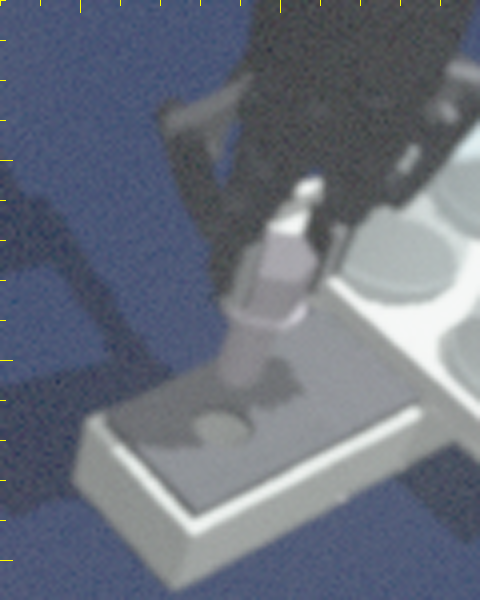

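The bolt is upright in the grip, its foot at crop (238,383). The lined-up hole is at crop (222,430) → (385.1,167.1).

```bash
python3 -c "
from h import *
print(onz('scene',385.1,167.1,.053)*1000, proj('scene',[.4748,.0903,.0854]))"
python3 -m inch '.4 -.4 12 0 1; 0 0 10 0 1; 0 0 4 0 1; 0 0 0 0 1'; python3 st.py 475.2 90.7 105
```

```text
[477.91155844  87.60379834  53.        ] [[389.39131    153.87349761]]
time: 19.7
tool_pos: [0.4748, 0.0911, 0.1224]
ee_rot: [0.998, -0.069, -0.001, 0.0]
ft_force: [0.0, -0.5, -2.3]
width: 0.0293
gripper_force: 60.0
t 19.7 p [474.8  91.1 122.4] yaw -7.92 tilt [-0.002   0.0001] F [ 0.  -0.5 -2.3] T [0.02 0.06 0.01] w 0.0293 g 60.0 j6 1.65
shift [ 0.5  0.3 17.4]
```

```bash
python3 -m inch '.4 .3 4 0 1; 0 0 3 0 1; 0 0 3 0 1; 0 0 3 0 1; 0 0 0 0 1'; python3 st.py 475.2 90.7 75
```

```text
time: 20.2
tool_pos: [0.4755, 0.0908, 0.1099]
ee_rot: [0.998, -0.069, -0.0, 0.0]
ft_force: [-0.4, -0.6, -3.0]
width: 0.0291
gripper_force: 60.0
t 20.2 p [475.5  90.8 109.9] yaw -7.92 tilt [-0.0009  0.0001] F [-0.4 -0.6 -3. ] T [0.   0.02 0.03] w 0.0291 g 60.0 j6 1.65
shift [-0.3  0.1 34.9]
```

Foot at about z 46 and no contact: it is through the tongue. Continuing.

```bash
python3 -m inch '0 0 4 0 1; 0 0 4 0 1; 0 0 4 0 1; 0 0 4 0 1; 0 0 0 0 1'; python3 st.py 475.2 90.7 73
python3 -m inch '0 0 4 0 1; 0 0 4 0 1; 0 0 4 0 1; 0 0 4 0 1; 0 0 3 0 1; 0 0 0 0 1'; python3 st.py 475.2 90.7 69
```

```text
time: 20.7
tool_pos: [0.4753, 0.0907, 0.0936]
ee_rot: [0.998, -0.069, -0.001, -0.0]
ft_force: [-0.2, 0.4, -2.5]
width: 0.0294
gripper_force: 60.0
t 20.7 p [475.3  90.7  93.6] yaw -7.92 tilt [-0.0015  0.0001] F [-0.2  0.4 -2.5] T [ 0.02 -0.03  0.06] w 0.0294 g 60.0 j6 1.65
shift [-0.   0.1 20.6]
time: 21.3
tool_pos: [0.4754, 0.0908, 0.0748]
ee_rot: [0.998, -0.069, -0.001, 0.0]
ft_force: [0.1, -0.1, -1.7]
width: 0.0294
gripper_force: 60.0
t 21.3 p [475.4  90.8  74.8] yaw -7.92 tilt [-0.0011  0.0001] F [ 0.1 -0.1 -1.7] T [ 0.06  0.03 -0.  ] w 0.0294 g 60.0 j6 1.65
shift [-0.2  0.1  5.8]
```

```bash
python3 -m inch '0 0 3 0 1; 0 0 2 0 1; 0 0 1 0 1; 0 0 1 0 1; 0 0 0 0 1'; python3 st.py 475.2 90.7 69
```

```text
time: 21.8
tool_pos: [0.4759, 0.0907, 0.0691]
ee_rot: [0.998, -0.069, -0.0, 0.0]
ft_force: [-3.5, 0.4, 4.9]
width: 0.0291
gripper_force: 60.7
t 21.8 p [475.9  90.7  69.1] yaw -7.91 tilt [-0.0004 -0.0001] F [-3.5  0.4  4.9] T [-0.03  0.59  0.08] w 0.0291 g 60.7 j6 1.65
shift [-0.7  0.1  0.1]
```

The flange is seated at TCP z 69.1, as predicted, with contact force. Releasing and retreating.

```bash
python3 -m inch '0 0 -.7 0 1; 0 0 0 0 0.2; 0 0 0 0 -0.3; 0 0 0 0 -0.6; 0 0 0 0 -0.6; 0 0 0 0 -0.6; 0 0 0 0 -0.6; 0 0 -15 0 -0.6; 0 0 -30 0 -0.6; 0 0 -40 0 -0.6; 0 0 -40 0 -0.6; -5 30 -10 0 -0.6; -5 40 0 0 -0.6; -5 40 0 0 -0.6; -5 40 0 0 -0.6; 0 0 0 0 -0.6; 0 0 0 0 -0.6'; python3 st.py
python3 - <<'E'
from h import *
f=lambda n:np.uint8(255*(cv2.cvtColor(vision.snapshot(n),cv2.COLOR_RGB2BGR)/255.)**.6)
s=f('scene');t=f('top')
a=np.hstack([crop(s,345,120,100,90,4),crop(t,115,175,100,90,4)])
b=np.hstack([crop(s,165,130,100,60,4),crop(t,310,160,100,60,4)])
cv2.imwrite('pics/i.png',np.vstack([a,b]))
E
```

```text
time: 23.5
tool_pos: [0.4353, -0.0555, 0.2041]
ee_rot: [0.998, -0.07, 0.0, -0.0]
ft_force: [-0.3, 0.0, -0.5]
width: 0.0686
gripper_force: 0.0
t 23.5 p [435.3 -55.5 204.1] yaw -8.05 tilt [0.0003 0.0005] F [-0.3  0.  -0.5] T [0.02 0.01 0.02] w 0.0686 g 0.0 j6 1.31
```

View pics/i.png

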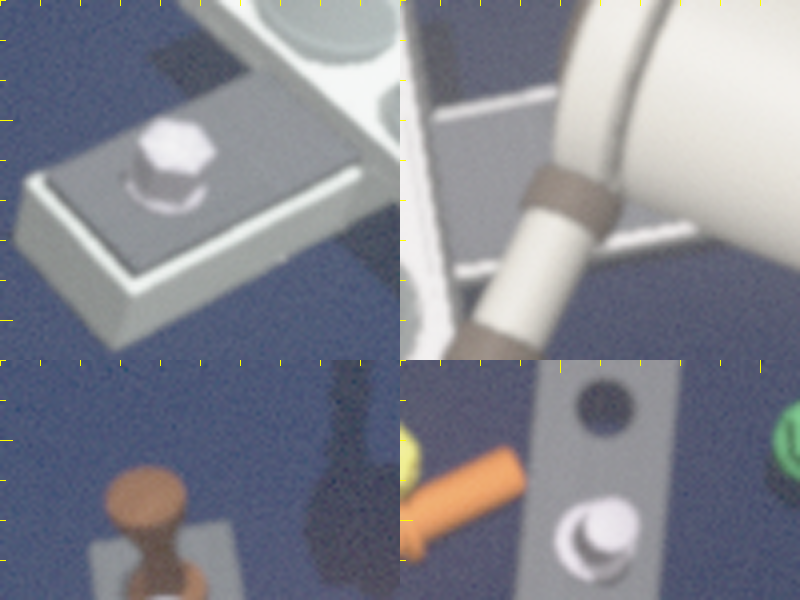

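The bolt stands with its flange on the tongue (crop (168,190), scene (387,167)). The drift hangs upright in its old hole (top view about (361,204)), and the bolt's stand hole is empty. Handing in.

```bash
python3 -c "
from rig import job
print(job.finish_job())"
```

```text
the job is handed in; nothing more can be done
None
```

The holes are lined up, the drift hangs upright back in its stand hole, and the bolt is seated on its flange and released (handed in at 23.6 s of the 72 s); the orange look-alike drift fell over on the counter during the run, cause not established, and was left lying there.

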